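# Restack the keyed specimen trays

### The arm

A 7-joint arm with a two-finger parallel gripper is mounted at the origin on the work surface. World frame = base frame: x ahead of the robot, y to its left, z up, the work surface at z = 0. Lengths are in m, angles in rad, forces in N, time in s.
With the tool pointing down it reaches from about 0.4 to 0.85 m from the base axis. Payload 10.4 kg.
Tool frame: the origin (TCP) lies on the centre line of the jaws, within the pads' length; the fingertips stand 14 mm ahead of it and the grasp point (between the pads) lies 5 mm behind it (manip.tip_reach is the distance from the TCP to the fingertips, in m); z points along the fingers, y is the line along which they close (so a half turn about z gives the same grasp; the last joint's range is limited). The gripper opens to 85 mm and grips with 20 to 120 N. Pads are 22 mm wide; open, the fingers measure 114 mm over their backs; the gripper's body (76 mm by 85 mm) begins 54 mm behind the grasp point. The pads swing forward as they close: fully open they stand 13 mm farther back than shut.
Start: joints at [-1.322, 0.332, -0.065, 1.46, 0.022, 1.35, -0.088], TCP at [0.168, 0.602, 0.245] pointing down, gripper open.
Joint ranges: [-2.6, 2.6], [-0.5, 2.12], [-1.47, 1.34], [0.16, 2.42], [-1.27, 4.41], [0.06, 2.06], [-2.6, 2.6]. Speed limits (rad/s): [2.22, 2.22, 2.79, 2.79, 3.14, 3.14, 3.14].

### API

Orientations are given as a unit quaternion [x, y, z, w].
In Python, from workcell import manip gives the robot as it stands.
- The arm moves only by the shell command python3 -m pendant 'ROWS' [FORCE]. ROWS is JSON, a list of rows, each a list of 7 numbers: the shift along the tool's x, y, z in units of 50 mm (1.0 is 50 mm), then the turn, a rotation vector about the tool's x, y, z in units of 8 degrees (1.0 is 8 degrees), then the opening, from -1 (shut) to 1 (fully open), so that 0 is half open. In form: [[dx, dy, dz, ax, ay, az, jaw], ...]. A call has exactly 10 rows; each row is the pose to reach, as a shift and turn from the pose commanded when the call began, along the tool's axes at that moment; what a row does not reach only later rows make up. A row lasts 1/8 s, in which the tool goes at most 62.5 mm and 10.7 degrees, less where a joint would pass 70% of its speed; a pose out of reach is approached as far as the arm can. A call with a gripper value outside its range is refused whole. The fingers move at their own pace and stop on an object; FORCE is the grip in N (left out, the last holds). Time passes only in rows, so rows that repeat a pose let the fingers close, or fill a call up. It gives the time, the measured TCP pose, the force, the opening and the grip force at its end, in the units of the state.
- manip.get_obs(): the state, without advancing time (a new reading comes with each control period).
- manip.camera(name): name is "scene" or "side" or "wrist"; returns (picture, depth): 384x512x3 uint8, red, green, blue; 384x512 float32, m along the optical axis (not along the pixel's ray), 0 where there is no reading.
- manip.get_calibration(name): a dict with "fx", "fy", "cx", "cy" (pixels), "xyz" and "orientation" of the camera in the world. Camera axes: x right, y up, looking along -z (the intrinsics and any distortion apply to the point x, -y, -z); pixel columns grow to the right and rows downward; lengths in m; the calibration is good to about 2 mm. The wrist camera is an equidistant fisheye: a pixel r from the principal point sees the ray r / f radians off the axis. A picture is of the moment at which its call begins: read the wrist's pose just before it. get_calibration takes no time and is no camera call; for the wrist camera it gives the pose at the moment of the call.
- manip.hand_in(): hands the job in; it is judged then, once.
Trained networks look in the newest picture that a camera, given by its name, has taken for a name from the list of things; names that differ only in an ending like _2 or _b are one class to them, and where a whole thing is asked for, a point or a joint stands for the part that bears it (a point fixed in the world has none). Each returns a list of dicts, best first, with "p" (0 to 1); they miss things now and then, are a little off and sometimes report something else, mostly with a low value. They report only what shows in the picture. A call takes as long as a camera call. They do not tell look-alikes from the thing itself.
- manip.find_in(thing, camera): "box" ([left, top, right, bottom] in pixels, round what is visible of it).
- manip.trace(thing, camera): "pixels" (384x512 bool, what is visible of it) and "box" ([left, top, right, bottom] in pixels, round what is visible of it).
- manip.tip_of(thing, camera): "pixel" ([column, row] in pixels: a listed point, or the origin of a listed thing).
The state is a dict: "clock": time; "joint_pos": joint angles; "joint_velocities": joint speeds; "tau": joint torques, N m; "position": TCP position; "ee_rot": TCP orientation; "ft_force": force on the tool from outside, world axes, zero at the start; "torque": the same for the moment, N m; "grip_width": opening from 0.0 (shut) to 1.0 (fully open); "grasp_force": force on a finger pad.
Only numpy, scipy, OpenCV 4.12 (cv2) and the standard library are available. Lean on these libraries where they do the work, as an engineer would, in place of code of your own. Each camera call takes 0.05 s, during which the arm holds its last target. There are 200 camera calls.

### The job

Take the wooden tray with the steel carrying handle off its hook (lift it past the upturned tip before drawing it away) and stack it gently on the keyed lower tray, turned so that the notch in its flange drops over the key and it sits fully home, level. Let go of it, keep the lower tray about where it stands, and leave the other things on the shelf alone.

Things in the scene. Friction and masses are not known exactly. Their poses are not given: they have to be found in the camera images.
- upper_tray: Round wooden tray with a steel handle, about 0.25 kg, hanging from the hook at first. Origin: centre of its underside, z up. Upward: boss 84 mm wide, z 0-6 mm; flange 124 mm wide, z 6-14 mm, with a notch in its -x edge; round wall 96 mm wide up to 45 mm; two flat uprights at y = +-52 mm (12 mm wide, 5 mm thick) carrying a bar along y at 130-148 mm.
- bar_mid (a point): Centre of the handle bar, 139 mm above the tray's origin, axes as the tray's. Bar: steel, 110 mm long (y), 12 mm wide (x), 18 mm high. Grip it from above across its width, about 30 mm to one side of the middle and firmly, because the hook is under its middle.
- notch (a point): Middle of the U-notch (17 mm wide, 13 mm deep from the edge, open outward, right through the flange) at the flange's underside, 56 mm from the tray's axis on its -x side.
- lower_tray: Round open wooden tray, 124 mm across, 50 mm high, wall 14 mm thick, about 0.7 kg, loose on the shelf, three dark stones inside below the rim. Origin: centre of its underside, z up. An upright key stands on its rim at -x. With the upper tray home, its flange lies on this rim, both trays' axes agree and its origin is 44 mm above this one.
- key (a point): Foot of the wooden key on the rim (50 mm high), 56.5 mm from the lower tray's axis on its -x side. The key is 12 mm wide along y, 12 mm high above the rim, 9 mm thick, its top slightly narrower.
- hook_stand: Fixed stand, origin on the shelf directly below the hook's low part, z up. Base plate 200 x 110 x 12 mm (x -80 to +120). Post 14 mm thick at x = +90 mm, 220 mm high. An 8 mm steel rod runs from the post toward -x at y = 0, slopes down to its low part (x +20 to -16 mm), then turns up at x = -28 mm.
- hook_low (a point): Top of the rod's low part, 175 mm above the shelf; the tray's bar lies across it and the tray may hang up to 3 degrees out of level. Lift the tray 45 to 70 mm (more brings the tray's wall against the rod) and draw it off toward the stand's -x by 100 mm to be clear.
- hook_tip (a point): Upturned tip of the hook, 213 mm above the shelf.
- plain_tray: Bystander: smaller round wooden tray without a key, 108 mm across, 40 mm high. Origin under its centre.
- malachite: Bystander: polished banded slab 85 x 120 x 18 mm lying flat. Origin under its centre.
- loupe: Bystander: chrome folding loupe, 95 mm long, 13 mm high. Origin under its middle.
- riser: Bystander: clear acrylic riser 80 x 180 x 50 mm with three dark polished stones on it, 80 mm high in all. Origin under its centre.
Things that resemble listed ones, but are neither listed nor needed, are in the scene too. Leave any yellow look-alike of the upper_tray alone.

How it is judged:
On the way:
1. the upper tray is off the hook: its bar is more than 70 mm (horizontally) from the hook's low point (horizontal distance between bar_mid and hook_low above 0.07 m), for 0.1 s.
At the end, for the whole second after the job is handed in: Upper tray at rest on the lower: origin 44 mm (+-2.5) above the lower's, axes within 7 mm, notch within 8 mm of the key, turned alike within 0.12 rad, level with it within 0.035 rad, moving under 20 mm/s; lower tray upright within 0.035 rad and within 40 mm of its start (z of upper_tray in the frame of lower_tray between 0.0415 and 0.0465 m and horizontal distance between upper_tray and lower_tray below 0.007 m and horizontal distance between notch and key below 0.008 m and angle between the x axis of upper_tray and the x axis of lower_tray, either way round below 0.12 rad and angle between the z axis of upper_tray and the z axis of lower_tray, either way round below 0.035 rad and angle between lower_tray's own z axis and vertical below 0.035 rad and distance of lower_tray from where it was at the start of the episode below 0.04 m and linear speed of upper_tray below 0.02 m/s); the robot touches nothing.
It fails at once if the trays are knocked together or pressed hard (over 45 N) (contact force between upper_tray and lower_tray above 45 N).
It fails at once if the upper tray is dropped onto the lower one (faster than 0.4 m/s within 25 mm of its seat) (horizontal distance between upper_tray and lower_tray below 0.03 m and z of upper_tray in the frame of lower_tray below 0.069 m and linear speed of upper_tray above 0.4 m/s).
It fails at once if a bystander is moved by more than 20 mm (distance of any of plain_tray, malachite, loupe, riser from where it was at the start of the episode above 0.02 m).
It also fails if it takes over 42 s, if anything falls off the work surface, if the arm or the gripper's body presses on something with over 40 N, if the wrist force passes 120 N, or if a joint passes its speed limit or range.

## Working session

There is one attempt and no reset: what is moved stays moved. The work goes in short steps, Python scripts to look and compute and a shell command to move; the robot and the scene stay as the last step left them, time stands still between calls to the robot, and variables do not carry over. Pictures are saved under pics/ and viewed, at most 10 in all, crops included, and the job is handed in when it is done.

```bash
mkdir -p pics; cat > h.py <<'E'
import numpy as np, cv2
from scipy.spatial.transform import Rotation as R
from workcell import manip
def snap(n,f=None):
    c=manip.get_calibration(n); p,d=manip.camera(n)
    if f: cv2.imwrite(f,p[:,:,::-1])
    return c,p,d
def pts(c,d,uv):
    uv=np.atleast_2d(uv).astype(float); z=np.array([d[int(round(v)),int(round(u))] for u,v in uv])
    x=(uv[:,0]-c['cx'])/c['fx']; y=(uv[:,1]-c['cy'])/c['fy']
    P=np.c_[x*z,-y*z,-z]
    return R.from_quat(c['orientation']).apply(P)+c['xyz']
def cloud(c,d):
    v,u=np.mgrid[0:384,0:512]; x=(u-c['cx'])/c['fx']; y=(v-c['cy'])/c['fy']
    P=np.stack([x*d,-y*d,-d],-1).reshape(-1,3)
    W=R.from_quat(c['orientation']).apply(P)+c['xyz']; W=W.reshape(384,512,3); W[d==0]=np.nan
    return W
E
python3 - <<'E'
from h import *
ims=[]
for n in ['scene','side']:
    c,p,d=snap(n); ims.append(p)
    print(n,c)
    W=cloud(c,d)
    for t in ['upper_tray','bar_mid','notch','lower_tray','key','hook_stand','hook_low','hook_tip','plain_tray','malachite','loupe','riser']:
        for q in manip.tip_of(t,n)[:3]:
            u,v=q['pixel']; print(t,round(q['p'],2),np.round([u,v]),W[int(np.clip(v,0,383)),int(np.clip(u,0,511))].round(3))
    cv2.imwrite(f'pics/{n}0.png',cv2.resize(p,(800,600))[:,:,::-1])
    np.savez(n+'0.npz',p=p,d=d)
print(manip.get_obs())
E
```

```text
scene {'fx': 457.83004346114706, 'fy': 457.83004346114706, 'cx': 254.97715161493912, 'cy': 189.84732642989448, 'xyz': array([1.53941093, 0.48356404, 0.83165173]), 'orientation': array([0.2804876 , 0.39898604, 0.70251282, 0.51827848])}
upper_tray 0.86 [362. 201.] [0.287 0.417 0.041]
upper_tray 0.81 [327. 247.] [0.545 0.353 0.037]
upper_tray 0.74 [254. 242.] [0.677 0.19  0.12 ]
bar_mid 0.97 [258. 203.] [0.588 0.173 0.178]
bar_mid 0.95 [321. 173.] [0.328 0.288 0.145]
bar_mid 0.92 [333. 206.] [0.506 0.355 0.147]
notch 0.93 [257. 228.] [0.676 0.198 0.162]
notch 0.89 [312. 240.] [0.495 0.304 0.016]
notch 0.86 [325. 222.] [0.543 0.342 0.117]
lower_tray 0.7 [198. 231.] [ 0.586 -0.013  0.044]
key 0.92 [197. 208.] [ 0.491 -0.058  0.053]
hook_stand 0.86 [258. 254.] [0.643 0.188 0.054]
hook_stand 0.52 [255. 242.] [0.681 0.194 0.124]
hook_low 0.93 [257. 203.] [0.595 0.173 0.18 ]
hook_low 0.24 [255. 185.] [0.222 0.044 0.001]
hook_tip 0.71 [254. 185.] [0.227 0.042 0.003]
plain_tray 0.68 [136. 209.] [ 0.515 -0.26   0.027]
malachite 0.68 [263. 209.] [0.385 0.12  0.019]
loupe 0.63 [221. 202.] [ 0.384 
[... 1630 characters left out ...]
'joint_pos': array([-1.32158976,  0.33223809, -0.06470832,  1.46005826,  0.02161567,
        1.34990411, -0.08849467]), 'joint_velocities': array([-0.00045539,  0.00117213,  0.00203272,  0.00013907, -0.00043583,
       -0.00067871,  0.00034226]), 'tau': array([ 2.06590953e-04, -6.25243950e+01,  4.90331976e-02, -3.91815054e+01,
        1.64677959e-02,  1.92773972e-03,  5.51328105e-05]), 'position': array([0.16778668, 0.6020947 , 0.2453337 ]), 'ee_rot': array([1.35475913e-01, 9.90780639e-01, 4.37540869e-05, 1.43690099e-06]), 'ft_force': array([-0.55001953, -0.18790238, -0.07901521]), 'torque': array([ 0.01637842, -0.07108142, -0.02120399]), 'grasp_force': 0.0, 'grip_width': 1.0013403895475057}
```

View pics/scene0.png

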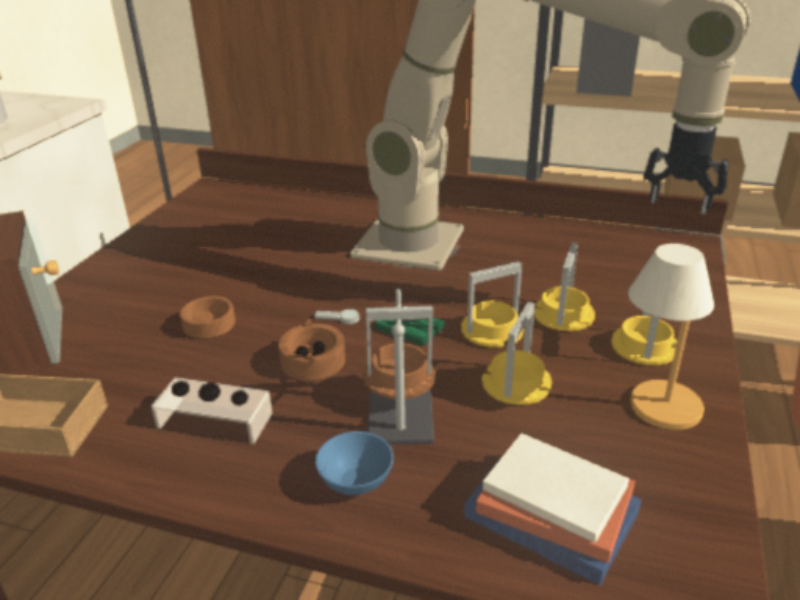

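View pics/side0.png

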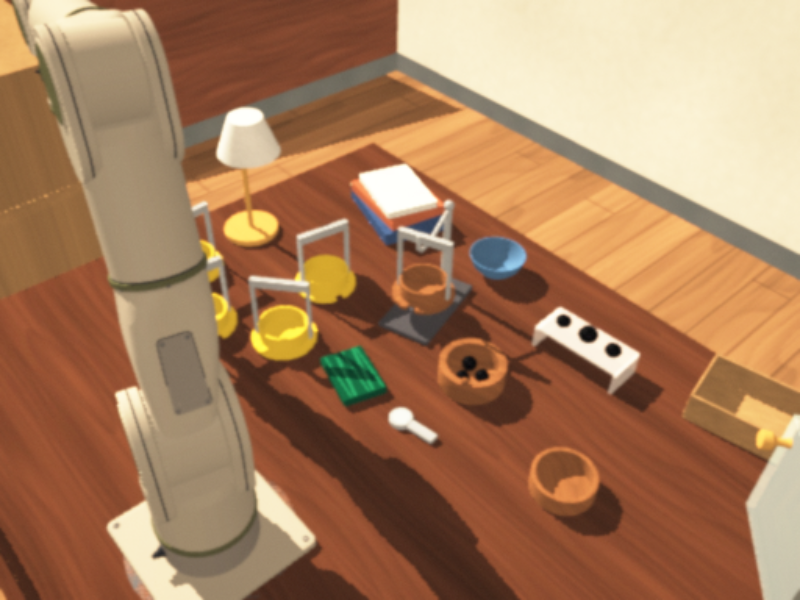

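The upper tray is the wooden one on the hook at scene (400,350)/800 and side (425,280). The look-alikes are four yellow trays at scene (492,320), (517,375), (566,305) and (648,338), and I rule them out by colour. The lower tray with its stones is at scene (312,350) and side (472,370). Next I'll measure with depth and take one close crop.

```bash
cat > m.py <<'E'
from h import *
from scipy.optimize import least_squares
cl={}
for n in ['scene','side']:
    z=np.load(n+'0.npz'); c=manip.get_calibration(n); cl[n]=(z['p'],cloud(c,z['d']))
A=np.concatenate([w.reshape(-1,3) for _,w in cl.values()]); C=np.concatenate([p.reshape(-1,3) for p,_ in cl.values()]).astype(int)
S=np.r_[np.zeros(384*512),np.ones(384*512)]
def box(x0,x1,y0,y1,z0,z1): return (A[:,0]>x0)&(A[:,0]<x1)&(A[:,1]>y0)&(A[:,1]<y1)&(A[:,2]>z0)&(A[:,2]<z1)
for s in (0,1):
    # lower rim
    m=box(.40,.62,-.14,.08,.045,.053)&(S==s); P=A[m]
    f=least_squares(lambda q:np.maximum(np.abs(np.hypot(P[:,0]-q[0],P[:,1]-q[1])-.055)-.007,0),[.52,-.03],loss='soft_l1',f_scale=.002)
    print('rim',s,len(P),f.x.round(4),f.cost,'z',np.median(P[:,2]).round(4))
    K=A[box(.40,.62,-.14,.08,.056,.067)&(S==s)]; print('key',len(K),K.mean(0).round(4),np.median(K,0).round(4), K.min(0).round(3),K.max(0).round(3))
    B=A[box(.5,.68,.08,.28,.172,.2)&(S==s)]
    print('bar',len(B),B.mean(0).round(4),B.min(0).round(3),B.max(0).round(3))
    for z in np.arange(.0,.26,.02):
        b=A[box(.5,.74,.08,.28,z,z+.02)&(S==s)]
        if len(b): print('  z%.2f'%z,len(b),b.min(0).round(3),b.max(0).round(3))
E
python3 m.py
python3 - <<'E'
import numpy as np,cv2
a=np.load('scene0.npz')['p'][170:290,180:300];b=np.load('side0.npz')['p'][130:270,235:335]
a=cv2.resize(a,(400,400),interpolation=2);b=cv2.resize(b,(400,560),interpolation=2)
o=np.zeros((560,800,3),np.uint8);o[:400,:400]=a;o[:,400:]=b
cv2.imwrite('pics/crop1.png',o[:,:,::-1])
E
```

```text
rim 0 375 [ 0.5343 -0.0317] 2.870822582629677e-05 z 0.05
key 11 [ 0.4846 -0.0594  0.0597] [ 0.4846 -0.0599  0.0595] [ 0.481 -0.065  0.056] [ 0.487 -0.053  0.065]
bar 403 [0.6    0.1682 0.1866] [0.561 0.114 0.172] [0.68  0.219 0.2  ]
  z0.00 2237 [0.5  0.08 0.  ] [0.74 0.28 0.02]
  z0.02 34 [0.672 0.185 0.021] [0.683 0.199 0.04 ]
  z0.04 384 [0.543 0.101 0.04 ] [0.682 0.225 0.06 ]
  z0.06 474 [0.542 0.101 0.06 ] [0.684 0.224 0.08 ]
  z0.08 320 [0.54  0.115 0.08 ] [0.682 0.217 0.1  ]
  z0.10 59 [0.566 0.114 0.1  ] [0.683 0.217 0.12 ]
  z0.12 67 [0.573 0.109 0.12 ] [0.684 0.217 0.14 ]
  z0.14 60 [0.573 0.113 0.14 ] [0.684 0.216 0.16 ]
  z0.16 134 [0.571 0.115 0.161] [0.685 0.217 0.18 ]
  z0.18 328 [0.561 0.114 0.18 ] [0.683 0.219 0.2  ]
  z0.20 75 [0.558 0.152 0.2  ] [0.687 0.202 0.22 ]
rim 1 455 [ 0.5293 -0.0299] 3.2087978462017247e-05 z 0.0499
key 17 [ 0.4813 -0.0563  0.0608] [ 0.4798 -0.0591  0.06  ] [ 0.475 -0.081  0.056] [0.504 0.002 0.065]
bar 346 [0.5966 0.1682 0.1871] [0.555 0.112 0.172] [0.676 0.222 0.2  ]
  z0.00 1603 [0.5  0.08 0.  ] [0.74 0.28 0.02]
  z0.04 320 [0.525 0.103 0.046] [0.74  0.229 0.06 ]
  z0.06 465 [0.525 0.102 0.06 ] [0.673 0.22  0.08 ]
  z0.08 283 [0.537 0.111 0.08 ] [0.673 0.218 0.099]
  z0.10 35 [0.561 0.113 0.101] [0.669 0.219 0.119]
  z0.12 44 [0.56  0.115 0.121] [0.678 0.219 0.14 ]
  z0.14 57 [0.561 0.114 0.14 ] [0.673 0.223 0.16 ]
  z0.16 100 [0.562 0.115 0.16 ] [0.676 0.219 0.18 ]
  z0.18 283 [0.555 0.112 0.18 ] [0.675 0.222 0.2  ]
  z0.20 52 [0.556 0.151 0.2  ] [0.678 0.202 0.22 ]
  z0.22 5 [0.665 0.19  0.22 ] [0.673 0.197 0.221]
```

View pics/crop1.png

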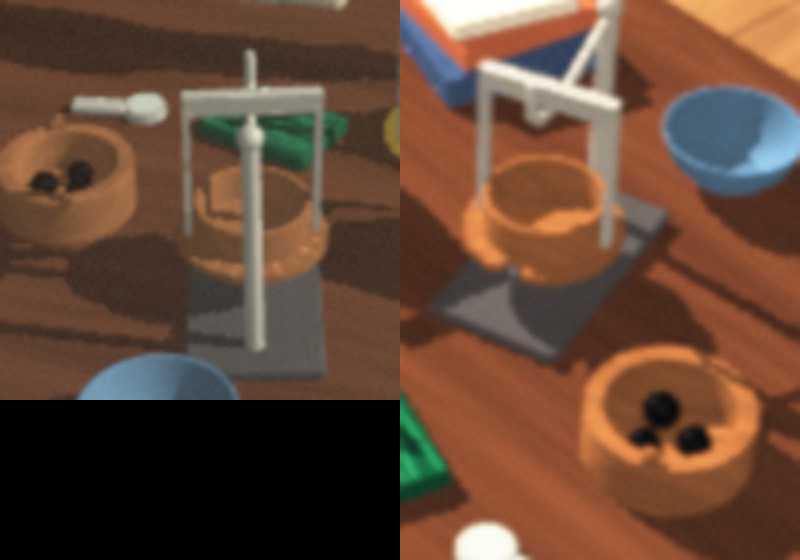

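The crop confirms the wooden tray. Its notch shows at side-crop (510,275), facing the robot side (roughly world -x). The lower tray's key is at side-crop (652,455), and its depth point is at z 0.060, on the rim. Next I'll fit the bar line and work out the move.

```bash
cat >> h.py <<'E'
def go(pos,yaw,o=None):
    """tool-down target, tool y axis at world angle yaw (mod 180)-> row units"""
    o=o or manip.get_obs(); q=R.from_quat(o['ee_rot']); best=None
    for k in (0,np.pi):
        y=np.array([np.cos(yaw+k),np.sin(yaw+k),0]); z=np.array([0,0,-1.]); M=R.from_matrix(np.c_[np.cross(y,z),y,z])
        rv=(q.inv()*M).as_rotvec()
        if best is None or np.linalg.norm(rv)<np.linalg.norm(best): best=rv
    return np.r_[q.inv().apply(np.array(pos)-o['position'])/.05, best/np.radians(8)].round(3)
E
cat > b.py <<'E'
exec(open('m.py').read().split('for s in')[0])
for s in (0,1):
    m=box(.555,.625,.10,.235,.178,.2)&(S==s)&((A[:,1]<.145)|(A[:,1]>.19)); P=A[m]
    for side in (P[P[:,1]<.145],P[P[:,1]>.19]): print(s,len(side),side.mean(0).round(4),side[:,2].max().round(4))
    f=cv2.fitLine(P[:,:2].astype(np.float32),cv2.DIST_HUBER,0,.01,.01).ravel(); d=f[:2]*np.sign(f[1])
    print('bar yaw deg',np.degrees(np.arctan2(-d[0],d[1])), 'centre',P[:,:2].mean(0).round(4),'yrange',P[:,1].min(),P[:,1].max(), 'tilt',np.degrees(np.polyfit(P[:,1],P[:,2],1)[0]))
    W=A[box(.5,.7,.08,.28,.04,.1)&(S==s)]
    Rm=A[box(.5,.66,.08,.28,.078,.095)&(S==s)]
    f=least_squares(lambda q:np.maximum(np.abs(np.hypot(Rm[:,0]-q[0],Rm[:,1]-q[1])-.045)-.003,0),[.59,.165],loss='soft_l1',f_scale=.002); print('wall',f.x.round(4),Rm[:,2].max())
E
python3 b.py; python3 -c "
from h import *
print(go([.6,.167,.30],np.radians(15)))"
```

```text
0 90 [0.6079 0.1298 0.1884] 0.1982
0 77 [0.5788 0.2041 0.1875] 0.1945
bar yaw deg 20.790157 centre [0.5944 0.1641] yrange 0.1141835356171958 0.21852448086816473 tilt -0.8016405581104868
wall [0.5917 0.1638] 0.09393571248913246
1 73 [0.5995 0.1284 0.1891] 0.1977
1 63 [0.5697 0.2044 0.1883] 0.1955
bar yaw deg 21.918232 centre [0.5857 0.1636] yrange 0.11206393948185434 0.22214897616415585 tilt -0.42661603347408944
wall [0.5862 0.1657] 0.09437063292939285
[-1.0663e+01 -6.0620e+00 -1.0940e+00  1.0000e-03 -0.0000e+00  7.4280e+00]
```

```bash
python3 -c "
from h import *
print(go([.601,.137,.285],np.radians(21.3)))"
```

```text
[-1.0843e+01 -6.6340e+00 -7.9400e-01  1.0000e-03 -0.0000e+00  6.6410e+00]
```

```bash
python3 -m pendant '[[-1,-0.6,-0.8,0,0,0.65,1],[-2,-1.2,-0.8,0,0,1.3,1],[-3,-1.9,-0.8,0,0,1.9,1],[-4,-2.5,-0.8,0,0,2.6,1],[-5,-3.1,-0.8,0,0,3.2,1],[-6,-3.7,-0.8,0,0,3.9,1],[-7.2,-4.4,-0.8,0,0,4.5,1],[-8.4,-5.1,-0.8,0,0,5.2,1],[-9.6,-5.9,-0.8,0,0,6,1],[-10.84,-6.63,-0.8,0,0,6.64,1]]' 100
python3 -m pendant '[[0,0,0,0,0,0,1],[0,0,0,0,0,0,1],[0,0,0,0,0,0,1],[0,0,0,0,0,0,1],[0,0,0,0,0,0,1],[0,0,0,0,0,0,1],[0,0,0,0,0,0,1],[0,0,0,0,0,0,1],[0,0,0,0,0,0,1],[0,0,0,0,0,0,1]]' 100
python3 - <<'E'
from h import *
c,p,d=snap('wrist','pics/w1.png'); print(c); np.savez('w1.npz',p=p,d=d)
print(manip.get_obs()['position'])
print(go([.601,.137,.181],np.radians(21.3)))
for t in ['bar_mid','key','notch','hook_tip','hook_low','lower_tray']: print(t,[(round(q['p'],2),np.round(q['pixel'])) for q in manip.tip_of(t,'wrist')[:2]])
E
```

```text
clock: 2.55
position: [0.5794, 0.1596, 0.2857]
ee_rot: [0.565, 0.825, 0.0, 0.0]
ft_force: [1.5, 0.9, -0.2]
grip_width: 1.001
grasp_force: 0.0
clock: 3.8
position: [0.5783, 0.1612, 0.2853]
ee_rot: [0.564, 0.826, 0.0, -0.0]
ft_force: [-0.1, 0.9, -0.4]
grip_width: 0.999
grasp_force: 0.0
{'fx': 297.3186396354542, 'fy': 297.3186396354542, 'cx': 256.8299284695738, 'cy': 194.0539935455008, 'xyz': array([0.55248512, 0.22363627, 0.41411877]), 'orientation': array([-0.13324647, -0.02508605,  0.18338538,  0.97364566])}
[0.57831799 0.16121659 0.28530498]
[-6.160e-01  2.470e-01  2.086e+00  0.000e+00 -1.000e-03  1.000e-03]
bar_mid [(0.94, array([276., 196.])), (0.93, array([79.,  3.]))]
key []
notch [(0.86, array([163.,  13.])), (0.73, array([269., 171.]))]
hook_tip [(0.65, array([234., 208.])), (0.29, array([100., 237.]))]
hook_low [(0.85, array([269., 197.])), (0.35, array([100., 234.]))]
lower_tray [(0.98, array([187., 262.])), (0.71, array([271., 196.]))]
```

View pics/w1.png

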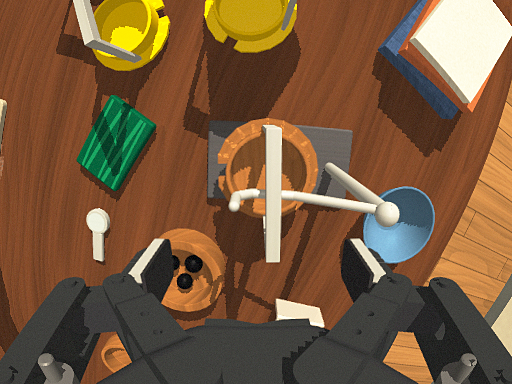

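The wrist view shows the bar running vertically from (273,125) to (273,262) between the open fingers. The hook tip is at (235,207), and the lower tray is at (187,270), partly hidden. I'll locate the bar with fisheye depth.

```bash
cat >> h.py <<'E'
def fcloud(c,d):
    v,u=np.mgrid[0:384,0:512]; a=(u-c['cx'])/c['fx']; b=(v-c['cy'])/c['fy']; t=np.hypot(a,b)+1e-9
    k=np.tan(t)/t; P=np.stack([a*k*d,-b*k*d,-d],-1).reshape(-1,3)
    W=(R.from_quat(c['orientation']).apply(P)+c['xyz']).reshape(384,512,3); W[d==0]=np.nan; return W
E
python3 - <<'E'
from h import *
z=np.load('w1.npz'); c=manip.get_calibration('wrist'); W=fcloud(c,z['d']); A=W.reshape(-1,3)
def box(x0,x1,y0,y1,z0,z1): return (A[:,0]>x0)&(A[:,0]<x1)&(A[:,1]>y0)&(A[:,1]<y1)&(A[:,2]>z0)&(A[:,2]<z1)
B=A[box(.54,.65,.09,.24,.186,.201)]
r=cv2.minAreaRect((B[:,:2]*1000).astype(np.float32)); print(len(B),r,np.median(B[:,2]))
print('tilt', np.polyfit(B[:,1],B[:,2],1))
Rm=A[box(.42,.64,-.14,.06,.046,.053)]
from scipy.optimize import least_squares
f=least_squares(lambda q:np.maximum(np.abs(np.hypot(Rm[:,0]-q[0],Rm[:,1]-q[1])-.055)-.007,0),[.53,-.03],loss='soft_l1',f_scale=.002);print('rim',len(Rm),f.x)
K=A[box(.42,.64,-.14,.06,.055,.067)]; print('key',len(K),np.median(K,0) if len(K) else '')
for u,v in [(235,207),(269,197),(375,207),(388,215),(265,120),(230,150)]: print(u,v,W[v,u].round(3))
E
```

```text
2457 ((592.99169921875, 164.915283203125), (87.03976440429688, 92.89024353027344), 68.60963439941406) 0.1929046144442289
tilt [-0.01932876  0.19578992]
rim 1259 [ 0.53108961 -0.03005404]
key 0 
235 207 [0.562 0.157 0.213]
269 197 [0.585 0.168 0.193]
375 207 [0.666 0.193 0.201]
388 215 [0.669 0.194 0.22 ]
265 120 [0.564 0.22  0.058]
230 150 [0.538 0.171 0.059]
```

```bash
python3 - <<'E'
from h import *
z=np.load('w1.npz'); c=manip.get_calibration('wrist'); W=fcloud(c,z['d'])
M=np.zeros((384,512),bool); M[120:182,255:295]=1; M[215:268,255:295]=1
M&=(W[:,:,2]>.182)&(W[:,:,2]<.205); B=W[M]
r=cv2.minAreaRect((B[:,:2]*1000).astype(np.float32)); print(len(B),r)
print(np.median(B[:,2]),B[B[:,1]<.15][:,2].mean(),B[B[:,1]>.18][:,2].mean())
d=np.array([-np.sin(np.radians(21.3)),np.cos(np.radians(21.3))]); P=np.array(r[0])/1000-.03*d
print(P, go([*P,.181],np.radians(21.3)))
E
```

```text
1631 ((588.0030517578125, 167.22817993164062), (12.195304870605469, 109.01636505126953), 21.750919342041016)
0.19294203141083882 0.19327394771148937 0.1921439593002898
[0.59890059 0.13927744] [-5.580e-01  2.240e-01  2.086e+00  0.000e+00 -1.000e-03  1.000e-03]
```

Bar fit: 12.2 x 109 mm, centre (0.588,0.167), yaw 21.75°, top z 0.193, which matches the given sizes. I'll descend and grip.

```bash
python3 -m pendant '[[-0.3,0.1,0,0,0,-0.05,1],[-0.56,0.22,0,0,0,-0.05,1],[-0.56,0.22,0.4,0,0,-0.05,1],[-0.56,0.22,0.8,0,0,-0.05,1],[-0.56,0.22,1.2,0,0,-0.05,1],[-0.56,0.22,1.6,0,0,-0.05,1],[-0.56,0.22,1.9,0,0,-0.05,1],[-0.56,0.22,2.08,0,0,-0.05,1],[-0.56,0.22,2.08,0,0,-0.05,0.3],[-0.56,0.22,2.08,0,0,-0.05,0]]'
python3 -m pendant '[[0,0,0,0,0,0,-0.2],[0,0,0,0,0,0,-0.4],[0,0,0,0,0,0,-0.6],[0,0,0,0,0,0,-0.7],[0,0,0,0,0,0,-0.8],[0,0,0,0,0,0,-1],[0,0,0,0,0,0,-1],[0,0,0,0,0,0,-1],[0,0,0,0,0,0,-1],[0,0,0,0,0,0,-1]]' 110
```

```text
clock: 5.4
position: [0.5992, 0.1391, 0.1821]
ee_rot: [0.561, 0.828, 0.0, 0.0]
ft_force: [-0.3, 0.4, 0.3]
grip_width: 0.603
grasp_force: 0.0
clock: 6.65
position: [0.5989, 0.1392, 0.1815]
ee_rot: [0.561, 0.828, 0.0, 0.0]
ft_force: [-0.5, -0.3, 4.4]
grip_width: 0.121
grasp_force: 107.3
```

```bash
python3 -m pendant '[[0,0,-0.1,0,0,0,-1],[0,0,-0.3,0,0,0,-1],[0,0,-0.5,0,0,0,-1],[0,0,-0.7,0,0,0,-1],[0,0,-0.9,0,0,0,-1],[0,0,-1.05,0,0,0,-1],[0,0,-1.12,0,0,0,-1],[0,0,-1.12,0,0,0,-1],[0,-0.15,-1.12,0,0,0,-1],[0,-0.4,-1.12,0,0,0,-1]]' 110
python3 -m pendant '[[0,-0.2,0,0,0,0,-1],[0,-0.4,0,0,0,0,-1],[0,-0.7,0,0,0,0,-1],[0,-1,0,0,0,0,-1],[0,-1.3,0,0,0,0,-1],[0,-1.6,0,0,0,0,-1],[0,-1.9,0,0,0,0,-1],[0,-2.1,0,0,0,0,-1],[0,-2.2,0,0,0,0,-1],[0,-2.2,0,0,0,0,-1]]'
python3 - <<'E'
from h import *
print(manip.get_obs()['position'])
print(go([.531+.03*.5, -.030-.03*.866, .28],np.radians(30)))
for n in ['wrist','side','scene']:
    c,p,d=snap(n); np.savez(n+'2.npz',p=p,d=d)
    if n=='side': cv2.imwrite('pics/side2.png',cv2.resize(p[110:302,150:406],(800,600),interpolation=2)[:,:,::-1])
E
```

```text
clock: 7.9
position: [0.5794, 0.1314, 0.2368]
ee_rot: [0.561, 0.828, -0.0, -0.0]
ft_force: [-0.2, 0.2, -1.5]
grip_width: 0.114
grasp_force: 107.1
clock: 9.15
position: [0.4779, 0.0911, 0.2374]
ee_rot: [0.561, 0.828, 0.0, 0.0]
ft_force: [0.1, -0.7, -3.0]
grip_width: 0.12
grasp_force: 107.1
[0.47787497 0.09108155 0.23739897]
[-3.236e+00  1.780e-01 -8.530e-01  2.000e-03 -1.000e-03 -1.036e+00]
```

View pics/side2.png

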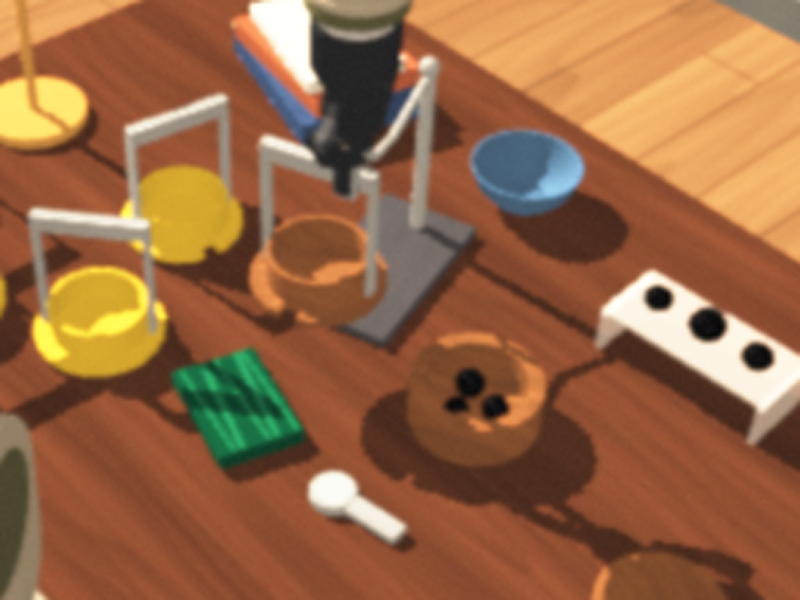

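The tray is off the hook and held level. Now I'll check its pose in the hand and the key position from the wrist and other views.

```bash
cat > e.py <<'E'
import sys
from h import *
from scipy.optimize import least_squares
sfx=sys.argv[1]; o=manip.get_obs(); p0=o['position']; tx=R.from_quat(o['ee_rot']).as_matrix()[:,0]
cen=(p0+.03*tx)[:2]; print('tcp',p0.round(4),'tray axis nominal',cen.round(4), 'tool yaw',np.degrees(np.arctan2(*R.from_quat(o['ee_rot']).as_matrix()[1::-1,1])).round(2))
def ring(P,c0,r0,h): 
    f=least_squares(lambda q:np.maximum(np.abs(np.hypot(P[:,0]-q[0],P[:,1]-q[1])-r0)-h,0),c0,loss='soft_l1',f_scale=.002); return f.x.round(4)
for n in ['wrist','side','scene']:
    z=np.load(n+sfx+'.npz'); c=manip.get_calibration(n); W=(fcloud if n=='wrist' else cloud)(c,z['d']); A=W.reshape(-1,3)
    zo=p0[2]-.181+.0445  # origin height estimate
    dl=np.hypot(A[:,0]-.531,A[:,1]+.03); dc=np.hypot(A[:,0]-cen[0],A[:,1]-cen[1])
    m=(dl<.075)&(abs(A[:,2]-.0495)<.004)
    if m.sum()>50: print(n,'rim',m.sum(),ring(A[m],[.531,-.03],.055,.007))
    m=(dl<.075)&(dl>.04)&(A[:,2]>.055)&(A[:,2]<.066)
    if m.sum(): print(n,'key',m.sum(),np.median(A[m],0).round(4))
    m=(dc<.06)&(abs(A[:,2]-zo-.045)<.004)
    if m.sum()>30: print(n,'upper wall rim',m.sum(),ring(A[m],cen,.045,.003),np.median(A[m][:,2]))
    m=(dc<.075)&(dc>.05)&(abs(A[:,2]-zo-.014)<.005)
    if m.sum()>30:
        F=A[m]; print(n,'flange',m.sum(),ring(F,cen,.055,.007),np.median(F[:,2]).round(4))
        q=np.linalg.lstsq(np.c_[F[:,:2]-cen,np.ones(len(F))],F[:,2],rcond=None)[0]; print('   slope',q[:2].round(3))
        a=np.degrees(np.arctan2(F[:,1]-cen[1],F[:,0]-cen[0]))%360; rr=np.hypot(F[:,0]-cen[0],F[:,1]-cen[1]); h=np.histogram(a[rr>.052],72,(0,360))[0]; print('   ',[int(x) for x in h])
    m=(dc<.06)&(A[:,2]>zo+.144)&(A[:,2]<zo+.155)
    if m.sum()>30: 
        B=A[m]; q=cv2.minAreaRect((B[:,:2]*1000).astype(np.float32)); print(n,'bar',m.sum(),q,np.median(B[:,2]))
E
python3 e.py 2
```

```text
tcp [0.4782 0.0912 0.2373] tray axis nominal [0.4671 0.1191] tool yaw 21.72
wrist rim 327 [ 0.531  -0.0301]
wrist upper wall rim 2075 [0.4669 0.1171] 0.14522425694886507
wrist flange 2946 [0.467  0.1166] 0.1144
   slope [ 0.007 -0.014]
    [48, 47, 51, 56, 53, 52, 54, 56, 53, 52, 52, 58, 48, 48, 51, 53, 50, 49, 55, 31, 0, 0, 0, 0, 5, 58, 60, 55, 56, 60, 63, 60, 64, 66, 69, 68, 71, 67, 57, 4, 0, 0, 29, 40, 46, 41, 40, 35, 32, 32, 29, 31, 22, 24, 25, 15, 0, 0, 0, 0, 12, 26, 23, 25, 24, 32, 31, 29, 35, 32, 33, 41]
wrist bar 7253 ((469.73602294921875, 119.21685791015625), (36.69343185424805, 109.9281234741211), 11.720911026000977) 0.24847828790419946
side rim 472 [ 0.5291 -0.0297]
side key 22 [ 0.4806 -0.0579  0.0592]
side upper wall rim 178 [0.4651 0.1176] 0.14528343299436136
side flange 271 [0.4647 0.1168] 0.1153
   slope [ 0.009 -0.006]
    [0, 0, 0, 0, 0, 0, 0, 0, 0, 0, 0, 0, 0, 0, 0, 0, 0, 0, 0, 0, 0, 1, 3, 5, 2, 5, 6, 3, 3, 3, 5, 7, 4, 3, 8, 8, 7, 5, 7, 0, 0, 1, 7, 6, 7, 7, 10, 7, 8, 6, 9, 7, 5, 9, 6, 6, 5, 5, 8, 4, 3, 6, 3, 2, 5, 3, 5, 1, 2, 1, 0, 0]
side bar 128 ((459.4267883300781, 116.6585693359375), (31.027156829833984, 110.6926040649414), 25.30019760131836) 0.2487461707199612
scene rim 384 [ 0.5343 -0.0314]
scene key 14 [ 0.4858 -0.0597  0.0589]
scene upper wall rim 152 [0.4694 0.1151] 0.14467128038301524
scene flange 209 [0.4704 0.1161] 0.1149
   slope [-0.004 -0.019]
    [6, 6, 4, 0, 0, 4, 4, 7, 4, 5, 5, 4, 4, 4, 1, 3, 2, 4, 2, 2, 1, 1, 2, 3, 1, 1, 0, 0, 3, 0, 0, 0, 0, 0, 0, 0, 0, 0, 0, 0, 0, 0, 0, 0, 0, 0, 0, 0, 0, 0, 0, 0, 0, 0, 2, 1, 4, 3, 3, 5, 9, 5, 5, 6, 9, 6, 9, 6, 9, 5, 7, 8]
scene bar 127 ((470.00689697265625, 117.23991394042969), (30.72682762145996, 106.08834075927734), 32.82823181152344) 0.24834184473526955
```

Everything agrees:
- **Upper tray:** axis at (0.467,0.117), notch at about 202°.
- **Lower tray:** axis at (0.531,-0.030), key direction 30.2° from two cameras.

Now I'll move to hover over the lower tray.

```bash
python3 -c "
from h import *
print(go([.5458,-.0538,.2373],np.radians(30.2)))"
```

```text
[-3.195e+00  1.830e-01 -0.000e+00  0.000e+00  1.000e-03 -1.060e+00]
```

```bash
python3 -m pendant '[[-0.15,0,0,0,0,-0.1,-1],[-0.5,0.03,0,0,0,-0.2,-1],[-0.9,0.05,0,0,0,-0.35,-1],[-1.3,0.08,0,0,0,-0.5,-1],[-1.7,0.1,0,0,0,-0.65,-1],[-2.1,0.13,0,0,0,-0.8,-1],[-2.5,0.15,0,0,0,-0.9,-1],[-2.85,0.17,0,0,0,-1,-1],[-3.1,0.18,0,0,0,-1.06,-1],[-3.2,0.18,0,0,0,-1.06,-1]]'
python3 -m pendant '[[0,0,0.05,0,0,0,-1],[0,0,0.1,0,0,0,-1],[0,0,0.15,0,0,0,-1],[0,0,0.2,0,0,0,-1],[0,0,0.2,0,0,0,-1],[0,0,0.2,0,0,0,-1],[0,0,0.2,0,0,0,-1],[0,0,0.2,0,0,0,-1],[0,0,0.2,0,0,0,-1],[0,0,0.2,0,0,0,-1]]'
python3 - <<'E'
from h import *
for n in ['wrist','side','scene']:
    c,p,d=snap(n); np.savez(n+'3.npz',p=p,d=d)
    if n=='side': cv2.imwrite('pics/side3.png',cv2.resize(p[150:270,230:390],(800,600),interpolation=2)[:,:,::-1])
E
python3 e.py 3
```

```text
clock: 10.55
position: [0.5457, -0.0551, 0.2372]
ee_rot: [0.499, 0.867, -0.0, -0.0]
ft_force: [0.1, 0.2, -2.6]
grip_width: 0.118
grasp_force: 107.2
clock: 11.8
position: [0.5455, -0.0543, 0.2273]
ee_rot: [0.499, 0.867, 0.0, 0.0]
ft_force: [0.5, 0.8, -2.1]
grip_width: 0.117
grasp_force: 107.1
tcp [ 0.5455 -0.0543  0.2273] tray axis nominal [ 0.5304 -0.0284] tool yaw 30.19
wrist upper wall rim 2082 [ 0.5302 -0.0301] 0.13519408477847483
wrist flange 2984 [ 0.5305 -0.0306] 0.1043
   slope [ 0.009 -0.012]
    [34, 43, 45, 49, 51, 56, 57, 49, 57, 59, 51, 51, 58, 51, 52, 52, 57, 51, 50, 55, 54, 17, 0, 0, 0, 0, 22, 63, 61, 54, 60, 64, 62, 63, 67, 69, 68, 68, 74, 65, 40, 0, 0, 3, 36, 43, 47, 40, 38, 35, 32, 28, 32, 28, 20, 25, 26, 8, 0, 0, 0, 0, 20, 25, 25, 22, 28, 30, 28, 32, 36, 33]
wrist bar 7251 ((526.346435546875, -31.488513946533203), (37.139984130859375, 109.61398315429688), 39.2745361328125) 0.23846856556500573
side rim 262 [ 0.5295 -0.0292]
side key 24 [ 0.4804 -0.0586  0.0577]
side upper wall rim 197 [ 0.5289 -0.0291] 0.13506239761231864
side flange 265 [ 0.528  -0.0304] 0.1049
   s
[... 194 characters left out ...]
 7, 4, 7, 4, 6, 5, 2, 2, 2, 2, 1, 1, 0, 1, 0, 0]
side bar 150 ((523.657958984375, -30.50670623779297), (31.59796142578125, 109.30580139160156), 32.481040954589844) 0.23844761714542273
scene rim 259 [ 0.5339 -0.0318]
scene upper wall rim 165 [ 0.5332 -0.0314] 0.13492673685655265
scene flange 234 [ 0.5338 -0.0304] 0.1048
   slope [ 0.004 -0.011]
    [8, 7, 8, 7, 3, 7, 5, 5, 5, 3, 5, 4, 6, 4, 4, 3, 3, 3, 1, 1, 6, 1, 3, 1, 3, 1, 2, 1, 0, 1, 1, 0, 0, 0, 0, 0, 0, 0, 0, 0, 0, 0, 0, 0, 0, 0, 0, 0, 0, 0, 0, 0, 0, 1, 1, 2, 1, 5, 4, 1, 5, 5, 6, 7, 6, 5, 5, 9, 7, 7, 7, 6]
scene bar 124 ((535.734619140625, -27.7799072265625), (28.04787826538086, 108.01522827148438), 33.57229995727539) 0.23799976640042708
```

View pics/side3.png

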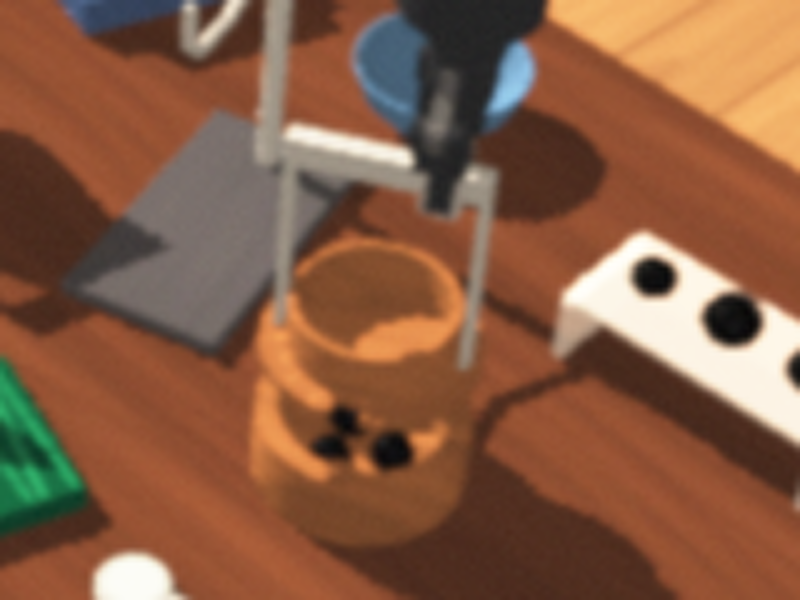

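The picture shows the upper tray concentric over the lower one. Fitted axes agree within 1 mm in all three cameras, and the notch is at about 210°, over the key. I'll descend to just above the key.

```bash
python3 -m pendant '[[0,0.01,0.08,0,0,0,-1],[0,0.01,0.16,0,0,0,-1],[0,0.01,0.24,0,0,0,-1],[0,0.01,0.32,0,0,0,-1],[0,0.01,0.4,0,0,0,-1],[0,0.01,0.48,0,0,0,-1],[0,0.01,0.55,0,0,0,-1],[0,0.01,0.6,0,0,0,-1],[0,0.01,0.6,0,0,0,-1],[0,0.01,0.6,0,0,0,-1]]'
python3 -m pendant '[[0,0,0.03,0,0,0,-1],[0,0,0.06,0,0,0,-1],[0,0,0.09,0,0,0,-1],[0,0,0.12,0,0,0,-1],[0,0,0.14,0,0,0,-1],[0,0,0.16,0,0,0,-1],[0,0,0.18,0,0,0,-1],[0,0,0.2,0,0,0,-1],[0,0,0.2,0,0,0,-1],[0,0,0.2,0,0,0,-1]]'
python3 - <<'E'
from h import *
for n in ['wrist','side','scene']:
    c,p,d=snap(n); np.savez(n+'4.npz',p=p,d=d)
E
python3 e.py 4 | grep -v '\['0, | grep -v '    \['
```

```text
clock: 13.2
position: [0.546, -0.054, 0.1974]
ee_rot: [0.499, 0.867, 0.0, 0.0]
ft_force: [-0.5, 0.3, -1.9]
grip_width: 0.119
grasp_force: 107.2
clock: 14.45
position: [0.5459, -0.054, 0.1873]
ee_rot: [0.499, 0.867, 0.0, -0.0]
ft_force: [0.1, 0.4, -2.6]
grip_width: 0.115
grasp_force: 107.2
tcp [ 0.5459 -0.054   0.1873] tray axis nominal [ 0.5308 -0.0281] tool yaw 30.19
wrist key 3853 [ 0.5236 -0.013   0.0644]
wrist upper wall rim 2076 [ 0.5306 -0.0299] 0.09523085318326992
wrist flange 3036 [ 0.531  -0.0303] 0.0644
   slope [ 0.01  -0.011]
wrist bar 7253 ((533.439697265625, -27.331226348876953), (36.97311782836914, 110.0073471069336), 20.18678092956543) 0.19851188267680095
side rim 118 [ 0.5278 -0.0322]
side key 300 [ 0.4942 -0.0454  0.0635]
side upper wall rim 187 [ 0.5292 -0.029 ] 0.09476273651520695
side flange 264 [ 0.5283 -0.0297] 0.0648
   slope [ 0.018 -0.002]
side bar 150 ((523.518310546875, -30.54773712158203), (27.361513137817383, 108.85626983642578), 29.0667781829834) 0.19868450911287255
scene rim 119 [ 0.5358 -0.031 ]
scene key 271 [ 0.5689 -0.009   0.0637]
scene upper wall rim 144 [ 0.5332 -0.03  ] 0.09512975200060647
scene flange 221 [ 0.5347 -0.0301] 0.0647
   slope [-0.004 -0.018]
scene bar 132 ((537.4231567382812, -26.975364685058594), (26.77429962158203, 109.54742431640625), 32.174407958984375) 0.1981893015246372
```

The flange underside is at z 0.056, below the key top (0.062), with no contact force, so the key is already in the notch. Now the final slow descent.

```bash
python3 -m pendant '[[0,0,0.015,0,0,0,-1],[0,0,0.03,0,0,0,-1],[0,0,0.045,0,0,0,-1],[0,0,0.06,0,0,0,-1],[0,0,0.07,0,0,0,-1],[0,0,0.08,0,0,0,-1],[0,0,0.09,0,0,0,-1],[0,0,0.1,0,0,0,-1],[0,0,0.1,0,0,0,-1],[0,0,0.1,0,0,0,-1]]'
```

```text
clock: 15.85
position: [0.5459, -0.054, 0.1823]
ee_rot: [0.499, 0.867, 0.0, 0.0]
ft_force: [0.3, 0.5, -2.6]
grip_width: 0.115
grasp_force: 107.2
```

```bash
python3 -m pendant '[[0,0,0.004,0,0,0,-1],[0,0,0.008,0,0,0,-1],[0,0,0.012,0,0,0,-1],[0,0,0.016,0,0,0,-1],[0,0,0.018,0,0,0,-1],[0,0,0.02,0,0,0,-1],[0,0,0.02,0,0,0,-1],[0,0,0.02,0,0,0,-1],[0,0,0.02,0,0,0,-1],[0,0,0.02,0,0,0,-1]]'
```

```text
clock: 17.1
position: [0.5462, -0.0542, 0.1816]
ee_rot: [0.499, 0.867, 0.0, 0.0]
ft_force: [1.6, -2.5, 3.9]
grip_width: 0.115
grasp_force: 108.1
```

Light contact, about 6 N. I'll ease the grip to let the tray settle, then open.

```bash
python3 -m pendant '[[0,0,0,0,0,0,-1],[0,0,0,0,0,0,-1],[0,0,0,0,0,0,-1],[0,0,0,0,0,0,-0.76],[0,0,0,0,0,0,-0.74],[0,0,0,0,0,0,-0.7],[0,0,0,0,0,0,-0.66],[0,0,0,0,0,0,-0.6],[0,0,0,0,0,0,-0.5],[0,0,0,0,0,0,-0.4]]' 20
python3 -m pendant '[[0,0,0,0,0,0,-0.3],[0,0,0,0,0,0,-0.2],[0,0,0,0,0,0,0],[0,0,-0.1,0,0,0,0],[0,0,-0.3,0,0,0,0],[0,0,-0.6,0,0,0,0],[0,0,-1,0,0,0,0],[0,0,-1.5,0,0,0,0],[0,0,-2,0,0,0,0],[0,0,-2.2,0,0,0,0]]'
python3 - <<'E'
from h import *
o=manip.get_obs(); print(o['position'])
for n in ['wrist','side','scene']:
    c,p,d=snap(n); W=(fcloud if n=='wrist' else cloud)(c,d); A=W.reshape(-1,3)
    r=np.hypot(A[:,0]-.531,A[:,1]+.03); F=A[(r<.075)&(r>.05)&(abs(A[:,2]-.058)<.004)]; T=A[(r<.05)&(A[:,2]>.084)&(A[:,2]<.093)]
    q=np.linalg.lstsq(np.c_[F[:,:2]-[.531,-.03],np.ones(len(F))],F[:,2],rcond=None)[0]
    print(n,'flange z',np.median(F[:,2]),'plane',q.round(4),'wall top',np.median(T[:,2]))
    if n=='side': cv2.imwrite('pics/side5.png',cv2.resize(p[150:270,230:390],(800,600),interpolation=2)[:,:,::-1])
E
```

```text
clock: 18.35
position: [0.5458, -0.054, 0.1812]
ee_rot: [0.499, 0.867, 0.0, -0.0]
ft_force: [-0.1, -0.7, 1.2]
grip_width: 0.304
grasp_force: 0.0
clock: 19.6
position: [0.5465, -0.0542, 0.2935]
ee_rot: [0.499, 0.867, 0.001, 0.001]
ft_force: [-0.3, 0.1, -0.5]
grip_width: 0.5
grasp_force: 0.0
[ 0.54648755 -0.05417847  0.29349726]
wrist flange z 0.058253480107005956 plane [-0.0005 -0.0018  0.0583] wall top 0.08890558887547167
side flange z 0.058348371108714936 plane [-0.0006  0.0032  0.0582] wall top 0.08839840468317273
scene flange z 0.05828258399131908 plane [-0.0069 -0.001   0.0584] wall top 0.088134459984343
```

View pics/side5.png

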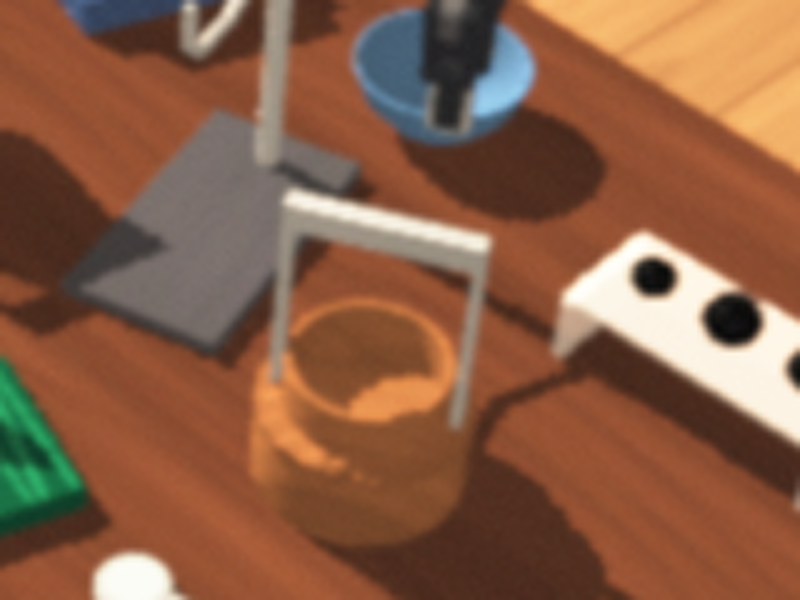

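The tray is seated and level. The flange top is at z 0.0583 (ideal 0.058), the slope is under 0.007, and the gripper is clear above it. Handing in.

```bash
python3 -c "
from workcell import manip
print(manip.hand_in())"
```

```text
the job is handed in; nothing more can be done
None
```

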